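Reverse the ratchet and tighten the gluing press

ROBOT

A 6-joint arm with a two-finger parallel gripper is mounted at the origin on a cart in front of the work surface, level with it; the furniture and walls round the work are solid. World frame = base frame: x ahead of the robot, y to its left, z up, the work surface at z = 0. Lengths are in m, angles in rad, forces in N, time in s.
With the tool pointing down it reaches from about 0.275 to 1 m from the base axis. Payload 8.4 kg.
Tool frame: the origin (TCP) lies on the centre line of the jaws, within the pads' length; the fingertips stand 22 mm ahead of it and the grasp point (between the pads) lies 3 mm ahead of it; z points along the fingers, y is the line along which they close (so a half turn about z gives the same grasp; the last joint's range is limited). The gripper opens to 85 mm and grips with 20 to 120 N. Pads are 22 mm wide; open, the fingers measure 114 mm over their backs; the gripper's body (76 mm by 85 mm) begins 54 mm behind the grasp point. The pads swing forward as they close: fully open they stand 13 mm farther back than shut.
Start: joints at [-1.198, 0.353, 1.633, -0, 1.155, -0.002], TCP at [0.229, -0.582, 0.253] pointing down, gripper open.
Joint ranges: [-2.63, 2.63], [-0.92, 2.1], [0.06, 2.66], [-1.3, 4.44], [0, 2.69], [-3.02, 3.02]. Speed limits (rad/s): [2.22, 2.22, 2.79, 3.14, 3.14, 3.14].

INTERFACE

Orientations are given as a unit quaternion [w, x, y, z].
In Python, from rig import manip gives the robot as it stands.
- The arm moves only by the tool send_rows, never from a script. Its argument "commands" is a list of rows, each an object of numbers: "rx", "ry", "rz": the turn, a rotation vector about the tool's x, y, z as a fraction of full scale; "tx", "ty", "tz": the shift along the tool's x, y, z as a fraction of full scale; "jaw": the gripper command: -1 is fully open, 1 is shut, values between are in proportion. In form: [{"rx": .., "ry": .., "rz": .., "tx": .., "ty": .., "tz": .., "jaw": ..}, ...]. A call has 1 to 20 rows; each row is the pose to reach, as a shift and turn from the pose commanded when the call began, along the tool's axes at that moment, turning the shorter way round; what a row does not reach only later rows make up. Full scale, the value 1, is 0.4 m for a shift and 2 pi rad for a turn. A row lasts 1/8 s, in which the tool goes at most 62.5 mm and 10.7 degrees, less where a joint would pass 70% of its speed; a pose out of reach is approached as far as the arm can. A call with a number of a shift or a turn outside -1 to 1 is refused whole. A call with a gripper value outside its range is refused whole. The fingers move at their own pace and stop on an object; "grip_force" is the grip in N (left out, the last holds). Time passes only in rows, so rows that repeat a pose let the fingers close. It gives the time, the measured TCP pose, the force, the opening and the grip force at its end, in the units of the state.
- manip.get_obs(): the state, without advancing time (a new reading comes with each control period).
- manip.snapshot(name): name is "scene" or "side" or "wrist"; returns a dict with "img" (384x512x3 uint8, red, green, blue), "K" (3x3 intrinsics, pixels), "extrinsics" (4x4, takes a point from world to camera coordinates); the wrist camera has in their place "mount" (4x4, takes a point from camera to tool coordinates, whose origin is the TCP and whose axes are the flange's). Camera axes: x right, y down, z forward; pixel columns grow to the right and rows downward; lengths in m; the calibration is good to about 2 mm. A picture is of the moment at which its call begins: read the wrist's pose just before it. There is no depth.
- manip.sign_off(): hands the job in; it is judged then, once.
The state is a dict: "time": time; "qpos": joint angles; "qvel": joint speeds; "tau": joint torques, N m; "ee_pos": TCP position; "eef_rot": TCP orientation; "ft_force": force on the tool from outside, world axes, zero at the start; "ft_torque": the same for the moment, N m; "gripper_width": finger opening in m; "grip_force": force on a finger pad.
Only numpy, scipy, OpenCV 4.12 (cv2) and the standard library are available. Lean on these libraries where they do the work, as an engineer would, in place of code of your own. Each camera call takes 0.05 s, during which the arm holds its last target. There are 200 camera calls.

TASK

The glued wooden board has to be clamped in the small screw press. The ratchet is set to loosen: flip the little direction lever on top of its head over to tighten, then work the handle back and forth by its upright knob to screw the pressure pad down until it holds the board firmly, which is when the push needed at the knob on the clockwise stroke has risen to about 5 N more than it took to turn the screw freely. Do not overtighten it (a rise of 9 N is too much), leave the lever on tighten, let go, and leave the board and the things around in their places.

Things in the scene. Friction and masses are not known exactly. Their poses are not given: they have to be found in the camera images.
- press: Dark steel screw press fixed to the worktop: a flat bridge, 226 mm along the press's y, 46 mm wide, top 74 mm up, on two legs, with a vertical screw in its middle that carries a ratchet head above and pushes a round pad down on the board below. Origin on the worktop on the screw's axis, z up; the handle points along the press's -x when joint handle is 0.
- pad_spot (a point): Point on the screw's axis where the round steel pad (50 mm across) meets the board, 18 mm up. The pad starts 5 to 10 mm above it (not told); each rad of clockwise screw turn lowers it 6 mm, and it stays. Once on the board its force grows about 140 N per further rad. Firm is 50 to 160 N, best 95 N; over 185 N breaks the glue.
- head (a point): Centre of the flat top of the steel ratchet head, 104 mm up, on the screw's axis; head 64 mm across, 26 mm high. 15 teeth, so up to 0.5 rad of a stroke can pass before it takes up the screw. Set to tighten, clockwise strokes (from above) drive the screw down, counter-clockwise ones only click back (under 2 N at the knob); set to loosen, the reverse.
- handle (a joint): Swing of the handle about the screw's axis, rad; positive = clockwise from above; stops at -0.6 and 0.6, stays where left. Turning the screw freely takes 6 to 11 N at the knob, square to the arm; with the pad on the board each 10 N of pad force adds 0.55 N, so 95 N feels like 5 N more. Two to four strokes are needed.
- knob (a point): Centre of the upright black knob at the handle's end, 125 mm up: a round post 16 mm across and 46 mm tall (99 to 145 mm up), 110 mm from the screw's axis, free all round and above. It does not spin on the handle. The bar below it is 82 to 100 mm up.
- lever (a joint): Direction lever on the ratchet head, rad, about the screw's axis, relative to the handle: 0 = loosen (as found), 0.8 = tighten; positive = clockwise from above. It points away from the handle, 0.4 rad to either side of the handle's line, and snaps over past 0.4 with 3 to 4 N at its fin; stops at both ends.
- lever_fin (a point): Centre of the upright fin at the lever's end, 120 mm up, 28.5 mm from the screw's axis: 11 mm radially, 10 mm across (the way it is pushed), from 105 to 130 mm up; the head's top below is at 104 mm. It turns with lever and handle.
- board: Glued pale wooden board, 110 x 150 x 18 mm with a dark seam, lying loose on the worktop under the pad, its 150 mm along the bridge between the legs; origin at the centre of its underside. It is to stay there.
- mug_mid (a point): Pale blue ceramic mug, 83 mm across with its handle, 95 mm tall, standing to the right of the press; the point is the middle of its body. Bystander.
- mill_mid (a point): White salt mill, 44 mm across and 90 mm tall, standing behind the press; the point is its centre. Bystander.
- fork_mid (a point): Fork, 204 mm long, lying at the front left; the point is its centre. Bystander.

How it is judged:
On the way, in this order (a step that is already met when the one before it is completed fails the run):
1. the direction lever is over on tighten, before the pad bears on the board (value of joint lever above 0.65 rad and contact force between press and board below 5 N), for 0.2 s.
2. the pad holds the board with more than 50 N (contact force between press and board above 50 N), for 0.2 s.
At the end, for the whole second after the job is handed in: The lever stands on tighten (joint lever over 0.65 rad); the pad presses on the board with 50 to 160 N; the board is at rest within 12 mm of where it lay; mug, mill and fork are within 30 mm of where they were (value of joint lever above 0.65 rad and contact force between press and board between 50 and 160 N and distance of board from where it was at the start of the episode below 0.012 m and linear speed of board below 0.02 m/s and distance of each of mug_mid, mill_mid, fork_mid from where it was at the start of the episode below 0.03 m); the robot touches nothing.
It fails at once if the press is overtightened: pad force on the board over 185 N (contact force between press and board above 185 N).
It fails at once if the mug is pushed more than 30 mm from its place (distance of mug_mid from where it was at the start of the episode above 0.03 m).
It fails at once if the mill is pushed more than 30 mm from its place (distance of mill_mid from where it was at the start of the episode above 0.03 m).
It fails at once if the fork is pushed more than 30 mm from its place (distance of fork_mid from where it was at the start of the episode above 0.03 m).
It also fails if it takes over 72 s, if anything falls off the work surface, if the arm or the gripper's body presses on something with over 40 N, if the wrist force passes 120 N, or if a joint passes its speed limit or range.

## Working session

There is one attempt and no reset: what is moved stays moved. The work goes in short steps, Python scripts to look and compute and a tool call to move; the robot and the scene stay as the last step left them, time stands still between calls to the robot, and variables do not carry over. Pictures are saved under pics/ and viewed, at most 10 in all, crops included, and the job is handed in when it is done.

Besides the shell and the picture viewer there is one more tool, called after "Call:" in YAML: its name, and indented under it one key for each argument. send_rows: Moves the arm, as the interface text tells. Its arguments: {"type":"object","properties":{"commands":{"type":"array","items":{"type":"object","properties":{"rx":{"type":"number","minimum":-1,"maximum":1},"ry":{"type":"number","minimum":-1,"maximum":1},"rz":{"type":"number","minimum":-1,"maximum":1},"tx":{"type":"number","minimum":-1,"maximum":1},"ty":{"type":"number","minimum":-1,"maximum":1},"tz":{"type":"number","minimum":-1,"maximum":1},"jaw":{"type":"number"}}}},"grip_force":{"type":"number"}},"required":["commands"]}

```bash
mkdir -p pics; python3 - <<'E'
from rig import manip
import cv2
o=manip.get_obs(); print(o)
for n in("scene","side"):
    s=manip.snapshot(n); cv2.imwrite(f"pics/{n}0.png",s["img"][:,:,::-1]); print(n,s["K"],s["extrinsics"])
E
```

```text
{'time': 0.0, 'qpos': array([-1.19840201e+00,  3.53637967e-01,  1.63417403e+00,  2.09449574e-05,
        1.15519589e+00, -2.40090344e-03]), 'qvel': array([ 7.83169386e-04, -1.17879570e-03, -1.22816802e-03,  3.39786833e-04,
       -4.37980477e-05, -2.64925681e-04]), 'tau': array([-4.66034253e-04, -6.05245256e+01, -3.42071700e+01,  2.68097519e-04,
        9.32007737e-03, -6.15870661e-06]), 'ee_pos': array([ 0.22863659, -0.5811773 ,  0.25255095]), 'eef_rot': array([-6.97303261e-04,  9.82492937e-01,  1.86298491e-01, -1.20746570e-04]), 'ft_force': array([0.35065249, 0.45093648, 0.27936732]), 'ft_torque': array([-0.00654696, -0.03852454, -0.02057464]), 'grip_force': 0.0, 'gripper_width': 0.0854581679583068}
scene [[449.13291085   0.         253.40298578]
 [  0.         449.13291085 196.84763924]
 [  0.           0.           1.        ]] [[-0.88607506 -0.46350523 -0.00582185  0.48198846]
 [-0.29162588  0.56717085 -0.77024125  0.2409963 ]
 [ 0.36031283 -0.68079376 -0.63772606  1.17260162]
 [ 0.          0.          0.          1.        ]]
side [[496.47671797   0.         261.6170355 ]
 [  0.         496.47671797 191.20487357]
 [  0.           0.           1.        ]] [[-0.85940024 -0.51074014  0.02399447  0.46154   ]
 [-0.31850072  0.49803594 -0.80654665  0.28234173]
 [ 0.39998564 -0.70078864 -0.59068331  0.90978455]
 [ 0.          0.          0.          1.        ]]
```

View pics/scene0.png

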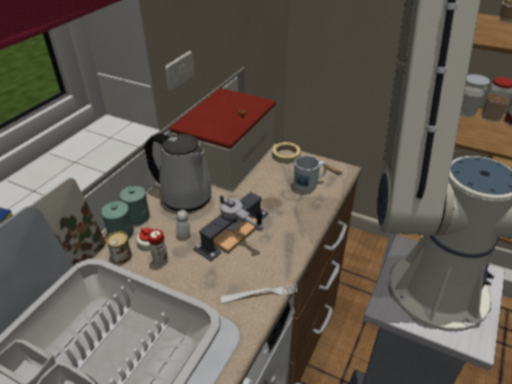

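View pics/side0.png

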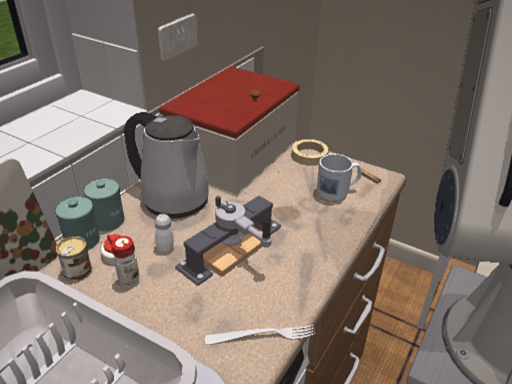

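Overview: press at about (230,235) in the side view, with the knob at (266,230) toward the robot, mill at (164,233), mug at (337,178) and fork at (260,335). I'll enlarge the press.

```bash
python3 - <<'E'
import cv2
a=cv2.imread("pics/side0.png")[185:295,165:300]
cv2.imwrite("pics/crop0.png",cv2.resize(a,None,fx=5.4,fy=5.4,interpolation=cv2.INTER_CUBIC))
E
```

```text
(no output)
```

View pics/crop0.png

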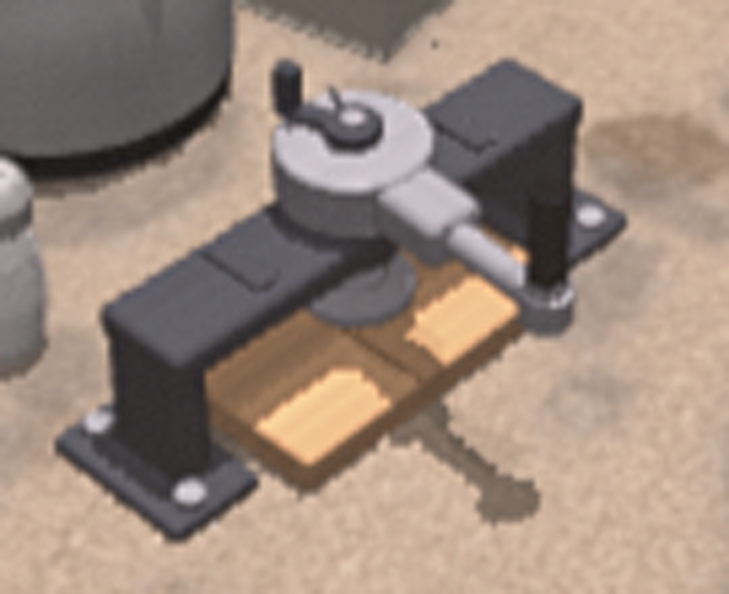

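```bash
cat > h.py <<'E'
import numpy as np
def proj(s,P):
    c=np.asarray(P)@s["extrinsics"][:3,:3].T+s["extrinsics"][:3,3]; q=c@s["K"].T; return q[:,:2]/q[:,2:]
E
python3 - <<'E'
from rig import manip
from h import *
from scipy.optimize import least_squares
s=manip.snapshot("side")
uv=np.array([[353,143],[288,88],[549,197],[545,283],[507,60],[580,103],[178,365],[105,313]])/5.4+[165,185]
def model(p):
    x,y,yaw,h,lv=p
    f=lambda a,r,z:[x+r*np.cos(a),y+r*np.sin(a),z]
    k=yaw+np.pi-h; l=yaw-h+.4-lv
    P=[f(0,0,.104),f(l,.0285,.120),f(k,.11,.145),f(k,.11,.099)]
    c,sn=np.cos(yaw),np.sin(yaw)
    for a,b in [(.023,-.113),(-.023,-.113),(-.023,.113),(.023,.113)]: P.append([x+c*a-sn*b,y+sn*a+c*b,.074])
    return np.array(P)
best=None
for yaw in np.arange(-3,3.1,.5):
    r=least_squares(lambda p:(proj(s,model(p))-uv).ravel(),[.55,-.4,yaw,0,0],loss='soft_l1')
    if best is None or r.cost<best.cost: best=r
print(best.x,best.cost);print(best.fun.reshape(-1,2).round(1));print(model(best.x).round(4))
# bystanders z plane
def ray(u,z):
    R=s["extrinsics"][:3,:3];t=s["extrinsics"][:3,3];d=R.T@np.linalg.inv(s["K"])@[*u,1];o=-R.T@t;return o+d*(z-o[2])/d[2]
for n,u,z in [("mill",(164,233),.045),("mug",(334,178),.047),("fork",(260,335),0),("kettle",(174,170),.1),("fork L",(207,340),0),("forkR",(313,329),0)]:print(n,ray(u,z).round(3))
E
```

```text
[ 0.58208764  0.05722969 -0.20415032  0.08586263  0.01009226] 4.163361972639552
[[ 0.  -0.5]
 [-0.1 -0.1]
 [ 0.2 -0.2]
 [ 0.2  1.9]
 [-0.3 -1.2]
 [ 1.2 -0.6]
 [ 0.   1.1]
 [-1.7 -0.2]]
[[ 0.5821  0.0572  0.104 ]
 [ 0.6104  0.0601  0.12  ]
 [ 0.4767  0.0887  0.145 ]
 [ 0.4767  0.0887  0.099 ]
 [ 0.5817 -0.0581  0.074 ]
 [ 0.5367 -0.0488  0.074 ]
 [ 0.5825  0.1725  0.074 ]
 [ 0.6275  0.1632  0.074 ]]
mill [0.702 0.136 0.045]
mug [ 0.477 -0.253  0.047]
fork [0.407 0.225 0.   ]
kettle [ 0.782 -0.005  0.1  ]
fork L [0.483 0.285 0.   ]
forkR [0.329 0.161 0.   ]
```

```bash
cat >> h.py <<'E'
import json
from scipy.spatial.transform import Rotation as R
C=np.array([.5821,.0572]); YAW=-.2042
def rot(phi): # tool down, tool x at world angle phi
    return R.from_matrix(np.array([[np.cos(phi),np.sin(phi),0],[np.sin(phi),-np.cos(phi),0],[0,0,-1]]))
def load():
    p=json.load(open("cmd.json")); return np.array(p[0]),R.from_quat(p[1])
def plan(targets,save=True):
    """targets: list of (x,y,z,phi); prints rows relative to commanded pose; stores last as commanded"""
    p0,r0=load()
    for x,y,z,phi in targets:
        d=r0.inv().apply(np.array([x,y,z])-p0)/.4; w=(r0.inv()*rot(phi)).as_rotvec()/(2*np.pi)
        d=d.round(4);w=w.round(4); print("t",*d,"r",*w)
    if save: json.dump([(p0+r0.apply(d*.4)).tolist(),(r0*R.from_rotvec(w*2*np.pi)).as_quat().tolist()],open("cmd.json","w"))
def knob(h,r=.11,off=0): # point at handle angle h (off: tangential, + = clockwise), phi
    a=YAW+np.pi-h; t=np.array([np.sin(a),-np.cos(a)])
    return *(C+r*np.array([np.cos(a),np.sin(a)])+off*t),YAW-h
def state():
    from rig import manip
    o=manip.get_obs(); p,r=load(); print("t",round(o["time"],2),"pos",o["ee_pos"].round(4),"cmd",p.round(4),"F",o["ft_force"].round(2),"w",round(o["gripper_width"],4))
    return o
E
python3 - <<'E'
from h import *
from rig import manip
o=manip.get_obs(); q=o["eef_rot"]
json.dump([o["ee_pos"].tolist(),[*q[1:],q[0]]],open("cmd.json","w"))
plan([(.43,-.24,.25,.04)]); plan([(.6226,.0879,.25,-.29)]); plan([(.6226,.0879,.135,-.29)])
print(load()[0])
E
```

```text
t 0.7807 -0.6098 0.0075 r -0.0002 0.0 0.0533
t 0.5138 -0.7999 -0.0002 r 0.0 0.0 0.0525
t 0.0001 -0.0001 0.2875 r 0.0 0.0 0.0
[0.62261815 0.0879014  0.1349912 ]
```

Call:
send_rows:
  commands:
    - {"tx": 0.13, "ty": -0.1, "tz": 0, "rz": 0.01, "jaw": 1}
    - {"tx": 0.26, "ty": -0.2, "tz": 0, "rz": 0.02, "jaw": 1}
    - {"tx": 0.39, "ty": -0.3, "tz": 0, "rz": 0.03, "jaw": 1}
    - {"tx": 0.52, "ty": -0.4, "tz": 0, "rz": 0.04, "jaw": 1}
    - {"tx": 0.65, "ty": -0.5, "tz": 0, "rz": 0.05, "jaw": 1}
    - {"tx": 0.7807, "ty": -0.6098, "tz": 0.0075, "rx": -0.0002, "rz": 0.0533, "jaw": 1}
    - {"tx": 0.7807, "ty": -0.6098, "tz": 0.0075, "rx": -0.0002, "rz": 0.0533, "jaw": 1}
    - {"tx": 0.7807, "ty": -0.6098, "tz": 0.0075, "rx": -0.0002, "rz": 0.0533, "jaw": 1}
    - {"tx": 0.7807, "ty": -0.6098, "tz": 0.0075, "rx": -0.0002, "rz": 0.0533, "jaw": 1}

```text
$.commands[0]: bad value
```

Call:
send_rows:
  commands:
    - {"tx": 0.08, "ty": -0.13, "rz": 0.01, "jaw": 1}
    - {"tx": 0.16, "ty": -0.26, "rz": 0.02, "jaw": 1}
    - {"tx": 0.25, "ty": -0.39, "rz": 0.03, "jaw": 1}
    - {"tx": 0.33, "ty": -0.52, "rz": 0.04, "jaw": 1}
    - {"tx": 0.42, "ty": -0.65, "rz": 0.05, "jaw": 1}
    - {"tx": 0.5138, "ty": -0.7999, "tz": -0.0002, "rz": 0.0525, "jaw": 1}
    - {"tx": 0.5138, "ty": -0.7999, "tz": -0.0002, "rz": 0.0525, "jaw": 1}
    - {"tx": 0.5138, "ty": -0.7999, "tz": -0.0002, "rz": 0.0525, "jaw": 1}
    - {"tx": 0.5138, "ty": -0.7999, "tz": -0.0002, "rz": 0.0525, "jaw": 1}

```text
$.commands[0]: bad value
```

```bash
python3 - <<'E'
from h import *
from rig import manip
import cv2
state()
s=manip.snapshot("wrist"); cv2.imwrite("pics/w1.png",s["img"][:,:,::-1]); print(s["mount"],s["K"])
E
```

```text
t 0.15 pos [ 0.2287 -0.5813  0.2527] cmd [0.6226 0.0879 0.135 ] F [0.34 0.52 0.14] w 0.0852
[[-5.02310917e-04 -9.54787760e-01 -2.97287875e-01  7.64599076e-02]
 [ 9.99998965e-01 -7.87564033e-05 -1.43670423e-03  4.19362443e-04]
 [ 1.34833429e-03 -2.97288289e-01  9.54786811e-01 -1.21729965e-01]
 [ 0.00000000e+00  0.00000000e+00  0.00000000e+00  1.00000000e+00]] [[276.56401057   0.         256.98939151]
 [  0.         276.56401057 192.56777936]
 [  0.           0.           1.        ]]
```

View pics/w1.png

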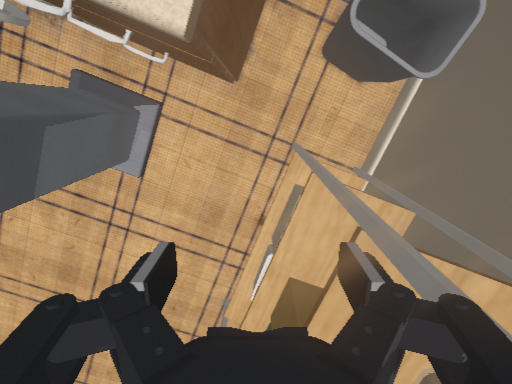

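Both moves were refused, most likely because every key is required. The wrist view only shows the floor and fingers from the start pose. I'm resending with full rows.

Call:
send_rows:
  commands:
    - {"tx": 0.13, "ty": -0.1, "tz": 0, "rx": 0, "ry": 0, "rz": 0.01, "jaw": 1}
    - {"tx": 0.26, "ty": -0.2, "tz": 0, "rx": 0, "ry": 0, "rz": 0.02, "jaw": 1}
    - {"tx": 0.39, "ty": -0.3, "tz": 0, "rx": 0, "ry": 0, "rz": 0.03, "jaw": 1}
    - {"tx": 0.52, "ty": -0.4, "tz": 0, "rx": 0, "ry": 0, "rz": 0.04, "jaw": 1}
    - {"tx": 0.65, "ty": -0.5, "tz": 0, "rx": 0, "ry": 0, "rz": 0.05, "jaw": 1}
    - {"tx": 0.7807, "ty": -0.6098, "tz": 0.0075, "rx": -0.0002, "ry": 0, "rz": 0.0533, "jaw": 1}
    - {"tx": 0.7807, "ty": -0.6098, "tz": 0.0075, "rx": -0.0002, "ry": 0, "rz": 0.0533, "jaw": 1}
    - {"tx": 0.7807, "ty": -0.6098, "tz": 0.0075, "rx": -0.0002, "ry": 0, "rz": 0.0533, "jaw": 1}
    - {"tx": 0.7807, "ty": -0.6098, "tz": 0.0075, "rx": -0.0002, "ry": 0, "rz": 0.0533, "jaw": 1}
  grip_force: 40

```text
time: 1.32
ee_pos: [0.4299, -0.2408, 0.2503]
eef_rot: [0.001, 1.0, 0.02, 0.0]
ft_force: [-0.7, -0.8, -0.2]
gripper_width: -0.0
grip_force: 0.0
```

Call:
send_rows:
  commands:
    - {"tx": 0.08, "ty": -0.13, "tz": 0, "rx": 0, "ry": 0, "rz": 0.01, "jaw": 1}
    - {"tx": 0.16, "ty": -0.26, "tz": 0, "rx": 0, "ry": 0, "rz": 0.02, "jaw": 1}
    - {"tx": 0.25, "ty": -0.39, "tz": 0, "rx": 0, "ry": 0, "rz": 0.03, "jaw": 1}
    - {"tx": 0.33, "ty": -0.52, "tz": 0, "rx": 0, "ry": 0, "rz": 0.04, "jaw": 1}
    - {"tx": 0.42, "ty": -0.65, "tz": 0, "rx": 0, "ry": 0, "rz": 0.05, "jaw": 1}
    - {"tx": 0.5138, "ty": -0.7999, "tz": -0.0002, "rx": 0, "ry": 0, "rz": 0.0525, "jaw": 1}
    - {"tx": 0.5138, "ty": -0.7999, "tz": -0.0002, "rx": 0, "ry": 0, "rz": 0.0525, "jaw": 1}
    - {"tx": 0.5138, "ty": -0.7999, "tz": -0.0002, "rx": 0, "ry": 0, "rz": 0.0525, "jaw": 1}
    - {"tx": 0.5138, "ty": -0.7999, "tz": -0.0002, "rx": 0, "ry": 0, "rz": 0.0525, "jaw": 1}

```text
time: 2.45
ee_pos: [0.6221, 0.0857, 0.2499]
eef_rot: [0.001, 0.989, -0.145, -0.0]
ft_force: [-0.3, -0.9, -0.3]
gripper_width: -0.0001
grip_force: 0.0
```

```bash
python3 - <<'E'
from h import *
from rig import manip
import cv2
o=state(); q=o["eef_rot"]; r=R.from_quat([*q[1:],q[0]])
s=manip.snapshot("wrist"); M=s["mount"]; im=s["img"][:,:,::-1].copy()
def pw(P):
    t=r.inv().apply(np.atleast_2d(P)-o["ee_pos"]); c=(t-M[:3,3])@M[:3,:3]; u=c@s["K"].T; return u[:,:2]/u[:,2:]
pts={"head":[*C,.104],"fin":[.6104,.0601,.13],"knob":[.4767,.0887,.145]}
for n,p in pts.items():
    u=pw(p)[0]; print(n,u.round(1)); cv2.circle(im,tuple(int(v) for v in u.round()),2,(0,255,0),1)
cv2.imwrite("pics/w2.png",cv2.resize(im,None,fx=1.5,fy=1.5))
E
```

```text
t 2.45 pos [0.6221 0.0857 0.2499] cmd [0.6226 0.0879 0.135 ] F [-0.31 -0.89 -0.35] w -0.0001
head [294.4 213.8]
fin [287.3 197.8]
knob [295.5 329.7]
```

View pics/w2.png

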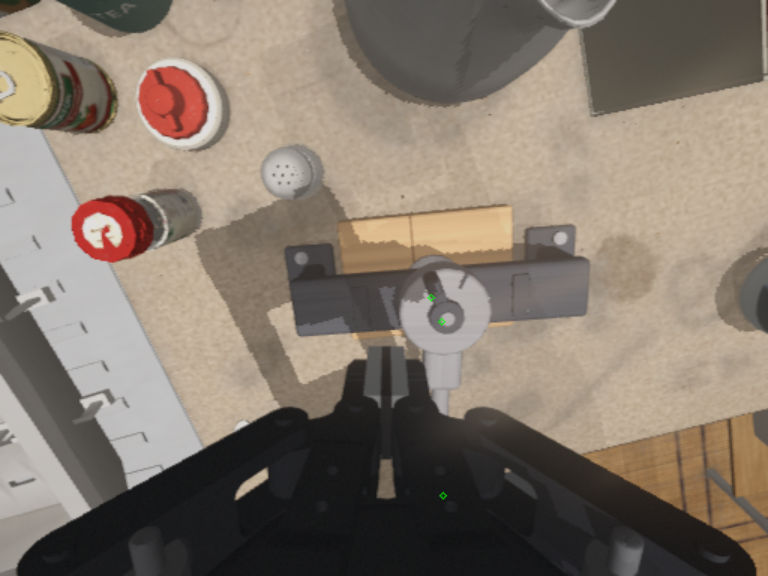

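The overlay matches the head and fin to within about 3 mm. The shut fingertips look about 16 mm across, and the area around the press is clear. Next I descend and push the fin.

Call:
send_rows:
  commands:
    - {"tx": 0, "ty": 0, "tz": 0.1, "rx": 0, "ry": 0, "rz": 0, "jaw": 1}
    - {"tx": 0, "ty": 0, "tz": 0.2, "rx": 0, "ry": 0, "rz": 0, "jaw": 1}
    - {"tx": 0, "ty": 0, "tz": 0.2875, "rx": 0, "ry": 0, "rz": 0, "jaw": 1}
    - {"tx": 0, "ty": 0, "tz": 0.2875, "rx": 0, "ry": 0, "rz": 0, "jaw": 1}
    - {"tx": 0, "ty": 0, "tz": 0.2875, "rx": 0, "ry": 0, "rz": 0, "jaw": 1}

```text
time: 3.12
ee_pos: [0.6234, 0.0868, 0.1365]
eef_rot: [0.0, 0.989, -0.145, 0.001]
ft_force: [-0.6, -0.1, 0.5]
gripper_width: 0.0002
grip_force: 0.0
```

Call:
send_rows:
  commands:
    - {"tx": 0, "ty": 0.015, "tz": 0, "rx": 0, "ry": 0, "rz": 0, "jaw": 1}
    - {"tx": 0, "ty": 0.03, "tz": 0, "rx": 0, "ry": 0, "rz": 0, "jaw": 1}
    - {"tx": 0, "ty": 0.045, "tz": 0, "rx": 0, "ry": 0, "rz": 0, "jaw": 1}
    - {"tx": 0, "ty": 0.06, "tz": 0, "rx": 0, "ry": 0, "rz": 0, "jaw": 1}
    - {"tx": 0, "ty": 0.07, "tz": 0, "rx": 0, "ry": 0, "rz": 0, "jaw": 1}
    - {"tx": 0, "ty": 0.07, "tz": 0, "rx": 0, "ry": 0, "rz": 0, "jaw": 1}

```text
time: 3.88
ee_pos: [0.6148, 0.0606, 0.1351]
eef_rot: [0.0, 0.989, -0.145, 0.0]
ft_force: [0.4, 2.0, 1.2]
gripper_width: 0.0001
grip_force: 1.3
```

```bash
python3 - <<'E'
from h import *
from rig import manip
import cv2
state()
a=manip.snapshot("side")["img"][185:295,165:300,::-1]
cv2.imwrite("pics/c3.png",cv2.resize(a,None,fx=5.4,fy=5.4,interpolation=cv2.INTER_CUBIC))
E
```

```text
t 3.88 pos [0.6148 0.0606 0.1351] cmd [0.6226 0.0879 0.135 ] F [0.39 2.04 1.17] w 0.0001
```

View pics/c3.png

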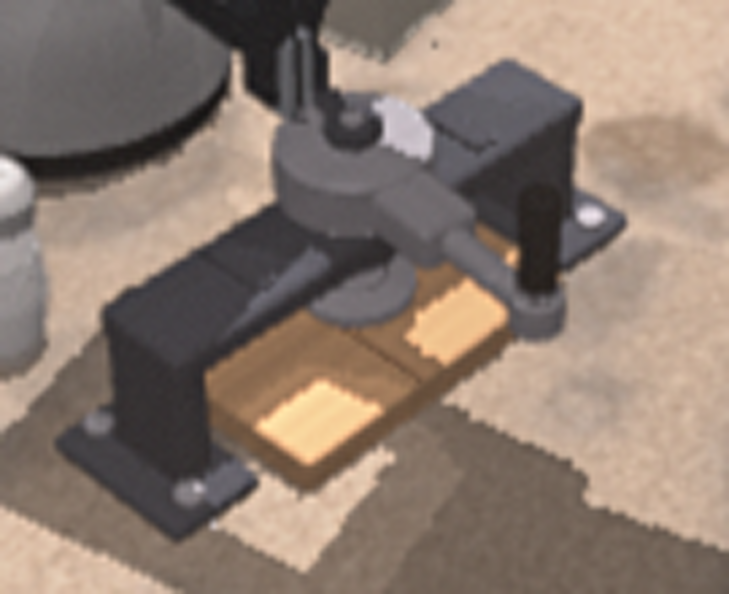

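The finger touches the fin at about (310,80) in the crop, and the handle has drifted slightly clockwise. I keep pushing.

Call:
send_rows:
  commands:
    - {"tx": 0, "ty": 0.01, "tz": 0, "rx": 0, "ry": 0, "rz": 0, "jaw": 1}
    - {"tx": 0, "ty": 0.02, "tz": 0, "rx": 0, "ry": 0, "rz": 0, "jaw": 1}
    - {"tx": 0, "ty": 0.025, "tz": 0, "rx": 0, "ry": 0, "rz": 0, "jaw": 1}
    - {"tx": 0, "ty": 0.025, "tz": 0, "rx": 0, "ry": 0, "rz": 0, "jaw": 1}

```text
time: 4.42
ee_pos: [0.6113, 0.0517, 0.1348]
eef_rot: [0.0, 0.989, -0.145, -0.0]
ft_force: [-0.5, 6.4, 0.7]
gripper_width: 0.0003
grip_force: 3.1
```

Call:
send_rows:
  commands:
    - {"tx": 0, "ty": 0.01, "tz": 0, "rx": 0, "ry": 0, "rz": 0, "jaw": 1}
    - {"tx": 0, "ty": 0.015, "tz": 0, "rx": 0, "ry": 0, "rz": 0, "jaw": 1}
    - {"tx": 0, "ty": 0.015, "tz": 0, "rx": 0, "ry": 0, "rz": 0, "jaw": 1}

```text
time: 4.8
ee_pos: [0.6103, 0.0492, 0.1349]
eef_rot: [-0.003, 0.989, -0.145, -0.0]
ft_force: [1.5, 23.7, -1.8]
gripper_width: -0.0003
grip_force: 11.8
```

```bash
python3 - <<'E'
from h import *
from rig import manip
import cv2
state()
a=manip.snapshot("side")["img"][185:295,165:300,::-1]
cv2.imwrite("pics/c4.png",cv2.resize(a,None,fx=5.4,fy=5.4,interpolation=cv2.INTER_CUBIC))
E
```

```text
t 4.8 pos [0.6103 0.0492 0.1349] cmd [0.6226 0.0879 0.135 ] F [ 1.46 23.74 -1.79] w -0.0003
```

View pics/c4.png

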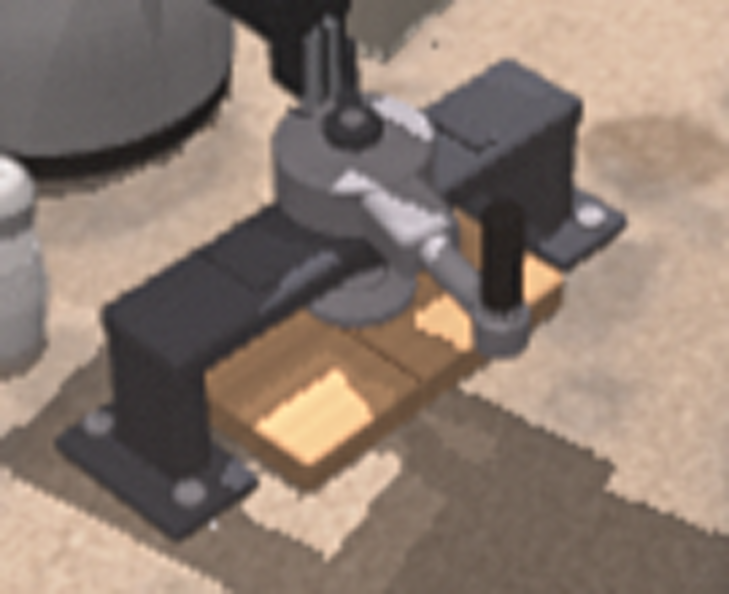

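The force is now 23.7 N, so the lever is probably against its tighten stop, and the handle has turned to about 0.3. I back off, lift, and check.

Call:
send_rows:
  commands:
    - {"tx": 0, "ty": -0.05, "tz": 0, "rx": 0, "ry": 0, "rz": 0, "jaw": 1}
    - {"tx": 0, "ty": -0.08, "tz": 0, "rx": 0, "ry": 0, "rz": 0, "jaw": 1}
    - {"tx": -0.1, "ty": -0.11, "tz": -0.11, "rx": 0, "ry": 0, "rz": 0, "jaw": -1}
    - {"tx": -0.2, "ty": -0.11, "tz": -0.22, "rx": 0, "ry": 0, "rz": 0, "jaw": -1}
    - {"tx": -0.3, "ty": -0.11, "tz": -0.3, "rx": 0, "ry": 0, "rz": 0, "jaw": -1}
    - {"tx": -0.4, "ty": -0.11, "tz": -0.3, "rx": 0, "ry": 0, "rz": 0, "jaw": -1}
    - {"tx": -0.4, "ty": -0.11, "tz": -0.3, "rx": 0, "ry": 0, "rz": 0, "jaw": -1}
    - {"tx": -0.4, "ty": -0.11, "tz": -0.3, "rx": 0, "ry": 0, "rz": 0, "jaw": -1}

```text
time: 5.85
ee_pos: [0.4699, 0.1333, 0.255]
eef_rot: [0.001, 0.99, -0.144, 0.001]
ft_force: [-0.4, 0.0, 0.3]
gripper_width: 0.0855
grip_force: 0.0
```

```bash
python3 - <<'E'
from h import *
from rig import manip
import cv2
state()
a=manip.snapshot("side")["img"][185:295,165:300,::-1]
cv2.imwrite("pics/c5.png",cv2.resize(a,None,fx=5.4,fy=5.4,interpolation=cv2.INTER_CUBIC))
E
```

```text
t 5.85 pos [0.4699 0.1333 0.255 ] cmd [0.6226 0.0879 0.135 ] F [-0.39  0.01  0.33] w 0.0855
```

View pics/c5.png

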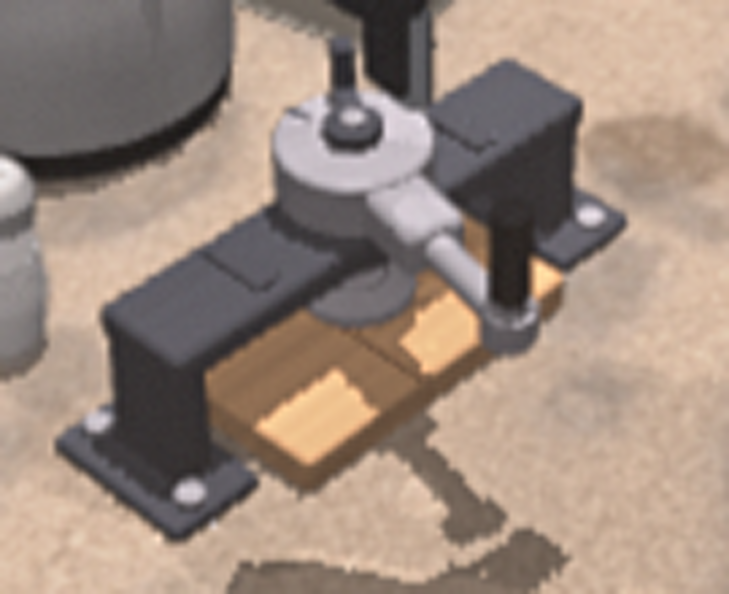

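The fin is now at about (342,66), on the other side, and the knob is at (511,255). I fit both angles and plan the approach to the knob.

```bash
python3 - <<'E'
from rig import manip
from h import *
from scipy.optimize import least_squares
s=manip.snapshot("side")
uv=np.array([[342,66],[512,208],[508,300]])/5.4+[165,185]
def f(p):
    h,lv=p; k=YAW+np.pi-h; l=YAW-h+.4-lv; g=lambda a,r,z:[*(C+r*np.array([np.cos(a),np.sin(a)])),z]
    return (proj(s,[g(l,.0285,.12),g(k,.11,.145),g(k,.11,.099)])-uv).ravel()
r=least_squares(f,[.2,.6]); print(r.x,r.fun.round(1)); h=r.x[0]
o=state(); q=o["eef_rot"]
p=np.array([.6226,.0879,.135]); r0=rot(-.29)
# commanded pose accumulated: ty .07+.025+.015-.11=0, tx -.4, tz -.3
json.dump([(p+r0.apply([-.16,0,-.12])).tolist(),r0.as_quat().tolist()],open("cmd.json","w")); print(load()[0])
for z in(.25,.130): x,y,ph=knob(h); plan([(x,y,z,ph)])
E
```

```text
[0.23093285 0.79837967] [-0.  -0.3  0.5  1.   0.7  2. ]
t 5.95 pos [0.4703 0.1331 0.2547] cmd [0.6226 0.0879 0.135 ] F [-0.3   0.21 -0.48] w 0.0854
[0.46928098 0.13365236 0.255     ]
t 0.0528 0.0627 0.0125 r 0.0 0.0 0.0231
t 0.0 0.0 0.3 r 0.0 0.0 -0.0
```

The lever is at 0.80 (tighten) and the handle at 0.23.

Call:
send_rows:
  commands:
    - {"tx": 0.0528, "ty": 0.0627, "tz": 0.0125, "rx": 0, "ry": 0, "rz": 0.0231, "jaw": -1}
    - {"tx": 0.0528, "ty": 0.0627, "tz": 0.0125, "rx": 0, "ry": 0, "rz": 0.0231, "jaw": -1}
    - {"tx": 0.0528, "ty": 0.0627, "tz": 0.1, "rx": 0, "ry": 0, "rz": 0.0231, "jaw": -0.5}
    - {"tx": 0.0528, "ty": 0.0627, "tz": 0.2, "rx": 0, "ry": 0, "rz": 0.0231, "jaw": -0.5}
    - {"tx": 0.0528, "ty": 0.0627, "tz": 0.3125, "rx": 0, "ry": 0, "rz": 0.0231, "jaw": -0.5}
    - {"tx": 0.0528, "ty": 0.0627, "tz": 0.3125, "rx": 0, "ry": 0, "rz": 0.0231, "jaw": 0.4}
    - {"tx": 0.0528, "ty": 0.0627, "tz": 0.3125, "rx": 0, "ry": 0, "rz": 0.0231, "jaw": 0.4}
    - {"tx": 0.0528, "ty": 0.0627, "tz": 0.3125, "rx": 0, "ry": 0, "rz": 0.0231, "jaw": 0.4}

```text
time: 6.95
ee_pos: [0.4838, 0.1034, 0.1317]
eef_rot: [-0.0, 0.976, -0.216, 0.002]
ft_force: [0.3, 0.1, 0.6]
gripper_width: 0.026
grip_force: 0.0
```

```bash
cat >> h.py <<'E'
def arc(h0,h1,n):
    T=[]
    for h in np.linspace(h0,h1,n+1)[1:]:
        x,y,ph=knob(h); T.append((x,y,.13,ph))
    plan(T)
def where():
    o=state(); d=o["ee_pos"][:2]-C; a=np.arctan2(d[1],d[0]); t=np.array([np.sin(a),-np.cos(a)])
    print("h tool",round(YAW+np.pi-a,3),"r",round(np.hypot(*d),4),"F cw needed",round(-o["ft_force"][:2]@t,2),"Fr",round(o["ft_force"][:2]@d/np.hypot(*d),2))
E
python3 - <<'E'
from h import *
where(); arc(.231,-.6,8)
E
```

```text
t 6.95 pos [0.4838 0.1034 0.1317] cmd [0.4823 0.1036 0.13  ] F [0.27 0.06 0.56] w 0.026
h tool 0.235 r 0.1087 F cw needed -0.17 Fr -0.22
t 0.0015 0.0285 -0.0 r 0.0 0.0 -0.0165
t 0.0059 0.0567 -0.0 r 0.0 0.0 -0.0331
t 0.0133 0.0843 -0.0 r 0.0 0.0 -0.0496
t 0.0234 0.111 -0.0 r 0.0 0.0 -0.0661
t 0.0363 0.1365 -0.0 r 0.0 0.0 -0.0827
t 0.0517 0.1605 -0.0 r 0.0 0.0 -0.0992
t 0.0696 0.1828 -0.0 r 0.0 0.0 -0.1157
t 0.0896 0.2031 -0.0 r 0.0 0.0 -0.1322
```

Call:
send_rows:
  commands:
    - {"tx": 0.0015, "ty": 0.0285, "tz": 0, "rx": 0, "ry": 0, "rz": -0.0165, "jaw": 0.4}
    - {"tx": 0.0059, "ty": 0.0567, "tz": 0, "rx": 0, "ry": 0, "rz": -0.0331, "jaw": 0.4}
    - {"tx": 0.0133, "ty": 0.0843, "tz": 0, "rx": 0, "ry": 0, "rz": -0.0496, "jaw": 0.4}
    - {"tx": 0.0234, "ty": 0.111, "tz": 0, "rx": 0, "ry": 0, "rz": -0.0661, "jaw": 0.4}
    - {"tx": 0.0363, "ty": 0.1365, "tz": 0, "rx": 0, "ry": 0, "rz": -0.0827, "jaw": 0.4}
    - {"tx": 0.0517, "ty": 0.1605, "tz": 0, "rx": 0, "ry": 0, "rz": -0.0992, "jaw": 0.4}
    - {"tx": 0.0696, "ty": 0.1828, "tz": 0, "rx": 0, "ry": 0, "rz": -0.1157, "jaw": 0.4}
    - {"tx": 0.0896, "ty": 0.2031, "tz": 0, "rx": 0, "ry": 0, "rz": -0.1322, "jaw": 0.4}
    - {"tx": 0.0896, "ty": 0.2031, "tz": 0, "rx": 0, "ry": 0, "rz": -0.1322, "jaw": 0.4}

```text
time: 8.07
ee_pos: [0.4818, 0.014, 0.1314]
eef_rot: [0.001, 0.981, 0.196, 0.001]
ft_force: [0.1, -0.6, -0.1]
gripper_width: 0.0259
grip_force: 0.0
```

```bash
python3 - <<'E'
from h import *
where(); arc(-.6,-.1,8); arc(-.1,.2,5); arc(.2,.57,6)
E
```

```text
t 8.07 pos [0.4818 0.014  0.1314] cmd [0.4806 0.0148 0.13  ] F [ 0.07 -0.57 -0.08] w 0.0259
h tool 5.672 r 0.1092 F cw needed 0.56 Fr 0.16
t 0.0005 -0.0171 -0.0 r 0.0 0.0 0.0099
t 0.0021 -0.0343 -0.0 r 0.0 0.0 0.0198
t 0.0048 -0.0512 -0.0 r 0.0 0.0 0.0298
t 0.0085 -0.068 -0.0 r 0.0 0.0 0.0397
t 0.0133 -0.0845 -0.0 r 0.0 0.0 0.0497
t 0.0191 -0.1007 -0.0 r 0.0 0.0 0.0596
t 0.0259 -0.1165 -0.0 r 0.0 0.0 0.0696
t 0.0336 -0.1318 -0.0 r 0.0 0.0 0.0795
t 0.0005 -0.0165 -0.0 r 0.0 0.0 0.0096
t 0.002 -0.0329 -0.0 r 0.0 0.0 0.0191
t 0.0045 -0.0493 -0.0 r 0.0 0.0 0.0287
t 0.0079 -0.0654 -0.0 r 0.0 0.0 0.0382
t 0.0123 -0.0813 -0.0 r 0.0 0.0 0.0478
t 0.0005 -0.0169 -0.0 r 0.0 0.0 0.0098
t 0.0021 -0.0338 -0.0 r 0.0 0.0 0.0196
t 0.0047 -0.0506 -0.0 r 0.0 0.0 0.0294
t 0.0083 -0.0671 -0.0 r 0.0 0.0 0.0392
t 0.013 -0.0834 -0.0 r 0.0 0.0 0.049
t 0.0186 -0.0994 -0.0 r 0.0 0.0 0.0589
```

Call:
send_rows:
  commands:
    - {"tx": 0.0005, "ty": -0.0171, "tz": 0, "rx": 0, "ry": 0, "rz": 0.0099, "jaw": 0.4}
    - {"tx": 0.0021, "ty": -0.0343, "tz": 0, "rx": 0, "ry": 0, "rz": 0.0198, "jaw": 0.4}
    - {"tx": 0.0048, "ty": -0.0512, "tz": 0, "rx": 0, "ry": 0, "rz": 0.0298, "jaw": 0.4}
    - {"tx": 0.0085, "ty": -0.068, "tz": 0, "rx": 0, "ry": 0, "rz": 0.0397, "jaw": 0.4}
    - {"tx": 0.0133, "ty": -0.0845, "tz": 0, "rx": 0, "ry": 0, "rz": 0.0497, "jaw": 0.4}
    - {"tx": 0.0191, "ty": -0.1007, "tz": 0, "rx": 0, "ry": 0, "rz": 0.0596, "jaw": 0.4}
    - {"tx": 0.0259, "ty": -0.1165, "tz": 0, "rx": 0, "ry": 0, "rz": 0.0696, "jaw": 0.4}
    - {"tx": 0.0336, "ty": -0.1318, "tz": 0, "rx": 0, "ry": 0, "rz": 0.0795, "jaw": 0.4}

```text
time: 9.07
ee_pos: [0.4739, 0.0682, 0.131]
eef_rot: [0.001, 0.999, -0.054, 0.002]
ft_force: [3.4, -8.1, -1.8]
gripper_width: 0.0257
grip_force: 4.3
```

Call:
send_rows:
  commands:
    - {"tx": 0.0005, "ty": -0.0165, "tz": 0, "rx": 0, "ry": 0, "rz": 0.0096, "jaw": 0.4}
    - {"tx": 0.002, "ty": -0.0329, "tz": 0, "rx": 0, "ry": 0, "rz": 0.0191, "jaw": 0.4}
    - {"tx": 0.0045, "ty": -0.0493, "tz": 0, "rx": 0, "ry": 0, "rz": 0.0287, "jaw": 0.4}
    - {"tx": 0.0079, "ty": -0.0654, "tz": 0, "rx": 0, "ry": 0, "rz": 0.0382, "jaw": 0.4}
    - {"tx": 0.0123, "ty": -0.0813, "tz": 0, "rx": 0, "ry": 0, "rz": 0.0478, "jaw": 0.4}

```text
time: 9.7
ee_pos: [0.4824, 0.0993, 0.131]
eef_rot: [0.001, 0.979, -0.202, 0.002]
ft_force: [3.4, -12.0, 0.8]
gripper_width: 0.0258
grip_force: 4.8
```

Call:
send_rows:
  commands:
    - {"tx": 0.0005, "ty": -0.0169, "tz": 0, "rx": 0, "ry": 0, "rz": 0.0098, "jaw": 0.4}
    - {"tx": 0.0021, "ty": -0.0338, "tz": 0, "rx": 0, "ry": 0, "rz": 0.0196, "jaw": 0.4}
    - {"tx": 0.0047, "ty": -0.0506, "tz": 0, "rx": 0, "ry": 0, "rz": 0.0294, "jaw": 0.4}
    - {"tx": 0.0083, "ty": -0.0671, "tz": 0, "rx": 0, "ry": 0, "rz": 0.0392, "jaw": 0.4}
    - {"tx": 0.013, "ty": -0.0834, "tz": 0, "rx": 0, "ry": 0, "rz": 0.049, "jaw": 0.4}
    - {"tx": 0.0186, "ty": -0.0994, "tz": 0, "rx": 0, "ry": 0, "rz": 0.0589, "jaw": 0.4}

```text
time: 10.45
ee_pos: [0.5033, 0.1325, 0.1307]
eef_rot: [0.002, 0.925, -0.379, 0.001]
ft_force: [-1.9, -11.2, 3.0]
gripper_width: 0.0258
grip_force: 4.8
```

```bash
python3 - <<'E'
from h import *
where(); arc(.57,-.6,11); arc(-.6,-.1,6); arc(-.1,.2,5)
E
```

```text
t 10.45 pos [0.5033 0.1325 0.1307] cmd [0.5034 0.1341 0.13  ] F [ -1.91 -11.17   2.95] w 0.0258
h tool 0.559 r 0.109 F cw needed 9.4 Fr -6.34
t 0.0015 0.0292 -0.0 r 0.0 0.0 -0.017
t 0.0062 0.058 -0.0 r 0.0 0.0 -0.0339
t 0.0139 0.0862 -0.0 r 0.0 0.0 -0.0508
t 0.0245 0.1135 -0.0 r 0.0 0.0 -0.0678
t 0.038 0.1394 -0.0 r 0.0 0.0 -0.0847
t 0.0541 0.1638 -0.0 r 0.0 0.0 -0.1016
t 0.0728 0.1863 -0.0 r 0.0 0.0 -0.1185
t 0.0937 0.2067 -0.0 r 0.0 0.0 -0.1355
t 0.1167 0.2248 -0.0 r 0.0 0.0 -0.1524
t 0.1415 0.2403 -0.0 r 0.0 0.0 -0.1693
t 0.1678 0.2531 -0.0 r 0.0 0.0 -0.1862
t 0.0009 -0.0229 -0.0 r 0.0 0.0 0.0132
t 0.0038 -0.0457 -0.0 r 0.0 0.0 0.0265
t 0.0085 -0.0681 -0.0 r 0.0 0.0 0.0397
t 0.0151 -0.09 -0.0 r 0.0 0.0 0.053
t 0.0234 -0.1113 -0.0 r 0.0 0.0 0.0663
t 0.0336 -0.1319 -0.0 r 0.0 0.0 0.0795
t 0.0005 -0.0165 -0.0 r 0.0 0.0 0.0096
t 0.002 -0.0329 -0.0 r 0.0 0.0 0.0191
t 0.0044 -0.0492 -0.0 r 0.0 0.0 0.0287
t 0.0079 -0.0653 -0.0 r 0.0 0.0 0.0382
t 0.0123 -0.0812 -0.0 r 0.0 0.0 0.0478
```

Free turning takes about 9.5 N at the knob, so the target is about 14.5 N. Now I return the handle and make the second stroke.

Call:
send_rows:
  commands:
    - {"tx": 0.0015, "ty": 0.0292, "tz": 0, "rx": 0, "ry": 0, "rz": -0.017, "jaw": 0.4}
    - {"tx": 0.0062, "ty": 0.058, "tz": 0, "rx": 0, "ry": 0, "rz": -0.0339, "jaw": 0.4}
    - {"tx": 0.0139, "ty": 0.0862, "tz": 0, "rx": 0, "ry": 0, "rz": -0.0508, "jaw": 0.4}
    - {"tx": 0.0245, "ty": 0.1135, "tz": 0, "rx": 0, "ry": 0, "rz": -0.0678, "jaw": 0.4}
    - {"tx": 0.038, "ty": 0.1394, "tz": 0, "rx": 0, "ry": 0, "rz": -0.0847, "jaw": 0.4}
    - {"tx": 0.0541, "ty": 0.1638, "tz": 0, "rx": 0, "ry": 0, "rz": -0.1016, "jaw": 0.4}
    - {"tx": 0.0728, "ty": 0.1863, "tz": 0, "rx": 0, "ry": 0, "rz": -0.1185, "jaw": 0.4}
    - {"tx": 0.0937, "ty": 0.2067, "tz": 0, "rx": 0, "ry": 0, "rz": -0.1355, "jaw": 0.4}
    - {"tx": 0.1167, "ty": 0.2248, "tz": 0, "rx": 0, "ry": 0, "rz": -0.1524, "jaw": 0.4}
    - {"tx": 0.1415, "ty": 0.2403, "tz": 0, "rx": 0, "ry": 0, "rz": -0.1693, "jaw": 0.4}
    - {"tx": 0.1678, "ty": 0.2531, "tz": 0, "rx": 0, "ry": 0, "rz": -0.1862, "jaw": 0.4}
    - {"tx": 0.1678, "ty": 0.2531, "tz": 0, "rx": 0, "ry": 0, "rz": -0.1862, "jaw": 0.4}

```text
time: 11.95
ee_pos: [0.4813, 0.0143, 0.1308]
eef_rot: [0.001, 0.981, 0.195, 0.001]
ft_force: [-0.3, 0.3, -0.0]
gripper_width: 0.0254
grip_force: 0.0
```

Call:
send_rows:
  commands:
    - {"tx": 0.0009, "ty": -0.0229, "tz": 0, "rx": 0, "ry": 0, "rz": 0.0132, "jaw": 0.4}
    - {"tx": 0.0038, "ty": -0.0457, "tz": 0, "rx": 0, "ry": 0, "rz": 0.0265, "jaw": 0.4}
    - {"tx": 0.0085, "ty": -0.0681, "tz": 0, "rx": 0, "ry": 0, "rz": 0.0397, "jaw": 0.4}
    - {"tx": 0.0151, "ty": -0.09, "tz": 0, "rx": 0, "ry": 0, "rz": 0.053, "jaw": 0.4}
    - {"tx": 0.0234, "ty": -0.1113, "tz": 0, "rx": 0, "ry": 0, "rz": 0.0663, "jaw": 0.4}
    - {"tx": 0.0336, "ty": -0.1319, "tz": 0, "rx": 0, "ry": 0, "rz": 0.0795, "jaw": 0.4}

```text
time: 12.7
ee_pos: [0.4745, 0.068, 0.1307]
eef_rot: [0.001, 0.998, -0.055, 0.002]
ft_force: [4.9, -10.9, -2.2]
gripper_width: 0.0257
grip_force: 5.0
```

```bash
python3 - <<'E'
from h import *
where()
E
```

```text
t 12.7 pos [0.4745 0.068  0.1307] cmd [0.481  0.1004 0.13  ] F [  4.85 -10.87  -2.23] w 0.0257
h tool -0.104 r 0.1082 F cw needed 10.33 Fr -5.92
```

Call:
send_rows:
  commands:
    - {"tx": 0.0005, "ty": -0.0165, "tz": 0, "rx": 0, "ry": 0, "rz": 0.0096, "jaw": 0.4}
    - {"tx": 0.002, "ty": -0.0329, "tz": 0, "rx": 0, "ry": 0, "rz": 0.0191, "jaw": 0.4}
    - {"tx": 0.0044, "ty": -0.0492, "tz": 0, "rx": 0, "ry": 0, "rz": 0.0287, "jaw": 0.4}
    - {"tx": 0.0079, "ty": -0.0653, "tz": 0, "rx": 0, "ry": 0, "rz": 0.0382, "jaw": 0.4}
    - {"tx": 0.0123, "ty": -0.0812, "tz": 0, "rx": 0, "ry": 0, "rz": 0.0478, "jaw": 0.4}

```text
time: 13.32
ee_pos: [0.4822, 0.0994, 0.1307]
eef_rot: [0.001, 0.979, -0.203, 0.002]
ft_force: [2.2, -11.6, 0.6]
gripper_width: 0.0254
grip_force: 5.1
```

```bash
python3 - <<'E'
from h import *
where(); arc(.2,.4,4);arc(.4,.57,3)
E
```

```text
t 13.32 pos [0.4822 0.0994 0.1307] cmd [0.481  0.1004 0.13  ] F [  2.24 -11.58   0.63] w 0.0254
h tool 0.196 r 0.1084 F cw needed 9.79 Fr -6.57
t 0.0003 -0.0138 -0.0 r 0.0 0.0 0.0079
t 0.0013 -0.0275 -0.0 r 0.0 0.0 0.0159
t 0.0031 -0.0411 -0.0 r 0.0 0.0 0.0238
t 0.0054 -0.0547 -0.0 r 0.0 0.0 0.0318
t 0.0005 -0.0156 -0.0 r 0.0 0.0 0.009
t 0.0018 -0.0311 -0.0 r 0.0 0.0 0.018
t 0.004 -0.0465 -0.0 r 0.0 0.0 0.0271
```

Call:
send_rows:
  commands:
    - {"tx": 0.0003, "ty": -0.0138, "tz": 0, "rx": 0, "ry": 0, "rz": 0.0079, "jaw": 0.4}
    - {"tx": 0.0013, "ty": -0.0275, "tz": 0, "rx": 0, "ry": 0, "rz": 0.0159, "jaw": 0.4}
    - {"tx": 0.0031, "ty": -0.0411, "tz": 0, "rx": 0, "ry": 0, "rz": 0.0238, "jaw": 0.4}
    - {"tx": 0.0054, "ty": -0.0547, "tz": 0, "rx": 0, "ry": 0, "rz": 0.0318, "jaw": 0.4}

```text
time: 13.82
ee_pos: [0.4919, 0.1182, 0.1305]
eef_rot: [0.002, 0.954, -0.3, 0.001]
ft_force: [1.3, -14.1, 3.8]
gripper_width: 0.0256
grip_force: 5.5
```

```bash
python3 - <<'E'
from h import *
where()
E
```

```text
t 13.82 pos [0.4919 0.1182 0.1305] cmd [0.5034 0.1341 0.13  ] F [  1.29 -14.13   3.78] w 0.0256
h tool 0.39 r 0.1089 F cw needed 10.98 Fr -8.98
```

Call:
send_rows:
  commands:
    - {"tx": 0.0005, "ty": -0.0156, "tz": 0, "rx": 0, "ry": 0, "rz": 0.009, "jaw": 0.4}
    - {"tx": 0.0018, "ty": -0.0311, "tz": 0, "rx": 0, "ry": 0, "rz": 0.018, "jaw": 0.4}
    - {"tx": 0.004, "ty": -0.0465, "tz": 0, "rx": 0, "ry": 0, "rz": 0.0271, "jaw": 0.4}

```text
time: 14.2
ee_pos: [0.5029, 0.1323, 0.1303]
eef_rot: [0.002, 0.925, -0.38, 0.0]
ft_force: [-2.5, -15.2, 4.9]
gripper_width: 0.0257
grip_force: 5.9
```

```bash
python3 - <<'E'
from h import *
where(); arc(.57,-.6,11); 
for i in range(5): arc(-.6+.2*i,-.4+.2*i,4)
E
```

```text
t 14.2 pos [0.5029 0.1323 0.1303] cmd [0.5034 0.1341 0.13  ] F [ -2.48 -15.21   4.87] w 0.0257
h tool 0.555 r 0.1092 F cw needed 12.74 Fr -8.67
t 0.0016 0.0292 -0.0 r 0.0 0.0 -0.017
t 0.0062 0.058 -0.0 r 0.0 0.0 -0.0339
t 0.0139 0.0863 -0.0 r 0.0 0.0 -0.0508
t 0.0246 0.1135 -0.0 r 0.0 0.0 -0.0678
t 0.038 0.1394 -0.0 r 0.0 0.0 -0.0847
t 0.0542 0.1638 -0.0 r 0.0 0.0 -0.1016
t 0.0728 0.1863 -0.0 r 0.0 0.0 -0.1185
t 0.0938 0.2067 -0.0 r 0.0 0.0 -0.1355
t 0.1167 0.2248 -0.0 r 0.0 0.0 -0.1524
t 0.1415 0.2403 -0.0 r 0.0 0.0 -0.1693
t 0.1678 0.2532 -0.0 r 0.0 0.0 -0.1862
t 0.0004 -0.0138 -0.0 r 0.0 0.0 0.0079
t 0.0014 -0.0275 -0.0 r 0.0 0.0 0.0159
t 0.0031 -0.0411 -0.0 r 0.0 0.0 0.0238
t 0.0055 -0.0547 -0.0 r 0.0 0.0 0.0318
t 0.0003 -0.0137 -0.0 r 0.0 0.0 0.0079
t 0.0014 -0.0274 -0.0 r 0.0 0.0 0.0159
t 0.0031 -0.0411 -0.0 r 0.0 0.0 0.0239
t 0.0055 -0.0546 -0.0 r 0.0 0.0 0.0318
t 0.0003 -0.0137 -0.0 r 0.0 0.0 0.008
t 0.0014 -0.0275 -0.0 r 0.0 0.0 0.0159
t 0.0031 -0.0411 -0.0 r 0.0 0.0 0.0239
t 0.0055 -0.0546 -0.0 r 0.0 0.0 0.0318
t 0.0003 -0.0138 -0.0 r 0.0 0.0 0.008
t 0.0013 -0.0275 -0.0 r 0.0 0.0 0.016
t 0.0031 -0.0411 -0.0 r 0.0 0.0 0.0239
t 0.0055 -0.0547 -0.0 r 0.0 0.0 0.0319
t 0.0003 -0.0137 -0.0 r 0.0 0.0 0.0079
t 0.0013 -0.0274 -0.0 r 0.0 0.0 0.0159
t 0.0031 -0.041 -0.0 r 0.0 0.0 0.0238
t 0.0054 -0.0546 -0.0 r 0.0 0.0 0.0318
```

The rise is about 3 N (roughly 55 N of pad force), so about 0.3 rad more is needed. With 0.419 rad teeth, the next take-up should come at a tool angle of about 0.14. A short return stroke is enough.

```bash
python3 - <<'E'
from h import *
x,y,ph=knob(.57); json.dump([[x,y,.13],rot(ph).as_quat().tolist()],open("cmd.json","w"))
arc(.57,-.2,7); arc(-.2,.0,3); arc(0,.2,4); arc(.2,.3,3);
E
```

```text
t 0.0017 0.0302 0.0 r 0.0 0.0 -0.0175
t 0.0066 0.06 0.0 r 0.0 0.0 -0.035
t 0.0148 0.0891 0.0 r 0.0 0.0 -0.0525
t 0.0262 0.1171 0.0 r 0.0 0.0 -0.07
t 0.0406 0.1437 0.0 r 0.0 0.0 -0.0875
t 0.0578 0.1686 0.0 r 0.0 0.0 -0.105
t 0.0776 0.1914 0.0 r 0.0 0.0 -0.1225
t 0.0006 -0.0183 0.0 r 0.0 0.0 0.0106
t 0.0024 -0.0365 0.0 r 0.0 0.0 0.0212
t 0.0054 -0.0546 0.0 r 0.0 0.0 0.0318
t 0.0004 -0.0138 0.0 r 0.0 0.0 0.0079
t 0.0014 -0.0275 0.0 r 0.0 0.0 0.0159
t 0.0031 -0.0411 0.0 r 0.0 0.0 0.0239
t 0.0055 -0.0547 0.0 r 0.0 0.0 0.0318
t 0.0002 -0.0091 0.0 r 0.0 0.0 0.0053
t 0.0006 -0.0183 0.0 r 0.0 0.0 0.0106
t 0.0014 -0.0274 0.0 r 0.0 0.0 0.0159
```

Call:
send_rows:
  commands:
    - {"tx": 0.0017, "ty": 0.0302, "tz": 0, "rx": 0, "ry": 0, "rz": -0.0175, "jaw": 0.4}
    - {"tx": 0.0066, "ty": 0.06, "tz": 0, "rx": 0, "ry": 0, "rz": -0.035, "jaw": 0.4}
    - {"tx": 0.0148, "ty": 0.0891, "tz": 0, "rx": 0, "ry": 0, "rz": -0.0525, "jaw": 0.4}
    - {"tx": 0.0262, "ty": 0.1171, "tz": 0, "rx": 0, "ry": 0, "rz": -0.07, "jaw": 0.4}
    - {"tx": 0.0406, "ty": 0.1437, "tz": 0, "rx": 0, "ry": 0, "rz": -0.0875, "jaw": 0.4}
    - {"tx": 0.0578, "ty": 0.1686, "tz": 0, "rx": 0, "ry": 0, "rz": -0.105, "jaw": 0.4}
    - {"tx": 0.0776, "ty": 0.1914, "tz": 0, "rx": 0, "ry": 0, "rz": -0.1225, "jaw": 0.4}
    - {"tx": 0.0776, "ty": 0.1914, "tz": 0, "rx": 0, "ry": 0, "rz": -0.1225, "jaw": 0.4}

```text
time: 15.2
ee_pos: [0.4723, 0.0574, 0.1304]
eef_rot: [0.001, 1.0, -0.005, 0.001]
ft_force: [-0.1, 0.3, 0.6]
gripper_width: 0.0259
grip_force: 0.0
```

Call:
send_rows:
  commands:
    - {"tx": 0.0006, "ty": -0.0183, "tz": 0, "rx": 0, "ry": 0, "rz": 0.0106, "jaw": 0.4}
    - {"tx": 0.0024, "ty": -0.0365, "tz": 0, "rx": 0, "ry": 0, "rz": 0.0212, "jaw": 0.4}
    - {"tx": 0.0054, "ty": -0.0546, "tz": 0, "rx": 0, "ry": 0, "rz": 0.0318, "jaw": 0.4}

```text
time: 15.58
ee_pos: [0.4751, 0.0798, 0.1304]
eef_rot: [0.001, 0.994, -0.106, 0.001]
ft_force: [2.3, -3.8, -0.1]
gripper_width: 0.0255
grip_force: 1.8
```

Call:
send_rows:
  commands:
    - {"tx": 0.0004, "ty": -0.0138, "tz": 0, "rx": 0, "ry": 0, "rz": 0.0079, "jaw": 0.4}
    - {"tx": 0.0014, "ty": -0.0275, "tz": 0, "rx": 0, "ry": 0, "rz": 0.0159, "jaw": 0.4}
    - {"tx": 0.0031, "ty": -0.0411, "tz": 0, "rx": 0, "ry": 0, "rz": 0.0239, "jaw": 0.4}
    - {"tx": 0.0055, "ty": -0.0547, "tz": 0, "rx": 0, "ry": 0, "rz": 0.0318, "jaw": 0.4}

```text
time: 16.08
ee_pos: [0.4817, 0.0992, 0.1303]
eef_rot: [0.002, 0.979, -0.203, 0.001]
ft_force: [3.1, -14.5, 0.5]
gripper_width: 0.0257
grip_force: 6.3
```

```bash
python3 - <<'E'
from h import *
where()
E
```

```text
t 16.07 pos [0.4817 0.0992 0.1303] cmd [0.4858 0.1103 0.13  ] F [  3.13 -14.49   0.46] w 0.0257
h tool 0.192 r 0.1088 F cw needed 12.16 Fr -8.48
```

Call:
send_rows:
  commands:
    - {"tx": 0.0002, "ty": -0.0091, "tz": 0, "rx": 0, "ry": 0, "rz": 0.0053, "jaw": 0.4}
    - {"tx": 0.0006, "ty": -0.0183, "tz": 0, "rx": 0, "ry": 0, "rz": 0.0106, "jaw": 0.4}
    - {"tx": 0.0014, "ty": -0.0274, "tz": 0, "rx": 0, "ry": 0, "rz": 0.0159, "jaw": 0.4}

```text
time: 16.45
ee_pos: [0.4865, 0.1087, 0.1303]
eef_rot: [0.002, 0.968, -0.252, 0.001]
ft_force: [3.8, -16.4, 1.0]
gripper_width: 0.0255
grip_force: 6.4
```

```bash
python3 - <<'E'
from h import *
where(); arc(.3,.38,3); arc(.38,.43,2)
E
```

```text
t 16.45 pos [0.4865 0.1087 0.1303] cmd [0.4858 0.1103 0.13  ] F [  3.77 -16.41   1.05] w 0.0255
h tool 0.29 r 0.1086 F cw needed 12.66 Fr -11.1
t 0.0001 -0.0073 0.0 r 0.0 0.0 0.0043
t 0.0004 -0.0147 0.0 r 0.0 0.0 0.0085
t 0.0009 -0.022 0.0 r 0.0 0.0 0.0128
t 0.0 -0.0069 0.0 r 0.0 0.0 0.0039
t 0.0003 -0.0137 0.0 r 0.0 0.0 0.0079
```

Call:
send_rows:
  commands:
    - {"tx": 0.0001, "ty": -0.0073, "tz": 0, "rx": 0, "ry": 0, "rz": 0.0043, "jaw": 0.4}
    - {"tx": 0.0004, "ty": -0.0147, "tz": 0, "rx": 0, "ry": 0, "rz": 0.0085, "jaw": 0.4}
    - {"tx": 0.0009, "ty": -0.022, "tz": 0, "rx": 0, "ry": 0, "rz": 0.0128, "jaw": 0.4}

```text
time: 16.82
ee_pos: [0.4909, 0.116, 0.1303]
eef_rot: [0.002, 0.957, -0.29, 0.001]
ft_force: [2.5, -17.0, 2.6]
gripper_width: 0.0256
grip_force: 6.6
```

```bash
python3 - <<'E'
from h import *
where()
E
```

```text
t 16.82 pos [0.4909 0.116  0.1303] cmd [0.4935 0.1224 0.13  ] F [  2.51 -16.98   2.62] w 0.0256
h tool 0.368 r 0.1085 F cw needed 12.91 Fr -11.31
```

Call:
send_rows:
  commands:
    - {"tx": 0, "ty": -0.0069, "tz": 0, "rx": 0, "ry": 0, "rz": 0.0039, "jaw": 0.4}
    - {"tx": 0.0003, "ty": -0.0137, "tz": 0, "rx": 0, "ry": 0, "rz": 0.0079, "jaw": 0.4}

```text
time: 17.08
ee_pos: [0.4934, 0.1204, 0.1301]
eef_rot: [0.002, 0.949, -0.314, 0.001]
ft_force: [0.2, -16.8, 3.1]
gripper_width: 0.0253
grip_force: 6.8
```

```bash
python3 - <<'E'
from h import *
where(); arc(.43,.5,3)
E
```

```text
t 17.07 pos [0.4934 0.1204 0.1301] cmd [0.4935 0.1224 0.13  ] F [  0.25 -16.83   3.15] w 0.0253
h tool 0.415 r 0.1089 F cw needed 13.56 Fr -9.97
t 0.0001 -0.0064 0.0 r 0.0 0.0 0.0037
t 0.0003 -0.0129 0.0 r 0.0 0.0 0.0074
t 0.0007 -0.0193 0.0 r 0.0 0.0 0.0112
```

Call:
send_rows:
  commands:
    - {"tx": 0.0001, "ty": -0.0064, "tz": 0, "rx": 0, "ry": 0, "rz": 0.0037, "jaw": 0.4}
    - {"tx": 0.0003, "ty": -0.0129, "tz": 0, "rx": 0, "ry": 0, "rz": 0.0074, "jaw": 0.4}
    - {"tx": 0.0007, "ty": -0.0193, "tz": 0, "rx": 0, "ry": 0, "rz": 0.0112, "jaw": 0.4}

```text
time: 17.45
ee_pos: [0.498, 0.1263, 0.1301]
eef_rot: [0.003, 0.938, -0.347, 0.001]
ft_force: [0.3, -17.2, 4.3]
gripper_width: 0.0258
grip_force: 6.9
```

```bash
python3 - <<'E'
from h import *
where()
E
```

```text
t 17.45 pos [0.498  0.1263 0.1301] cmd [0.4983 0.1284 0.13  ] F [  0.3 -17.2   4.3] w 0.0258
h tool 0.484 r 0.1089 F cw needed 13.1 Fr -11.15
```

Call:
send_rows:
  commands:
    - {"tx": 0.0001, "ty": -0.0064, "tz": 0, "rx": 0, "ry": 0, "rz": 0.0037, "jaw": 0.4}
    - {"tx": 0.0003, "ty": -0.0129, "tz": 0, "rx": 0, "ry": 0, "rz": 0.0074, "jaw": 0.4}
    - {"tx": 0.0006, "ty": -0.0165, "tz": 0, "rx": 0, "ry": 0, "rz": 0.0095, "jaw": 0.4}

```text
time: 17.82
ee_pos: [0.5018, 0.1311, 0.13]
eef_rot: [0.003, 0.927, -0.375, 0.0]
ft_force: [-2.0, -17.2, 6.1]
gripper_width: 0.0259
grip_force: 7.1
```

```bash
python3 - <<'E'
from h import *
where()
E
```

```text
t 17.82 pos [0.5018 0.1311 0.13  ] cmd [0.4983 0.1284 0.13  ] F [ -1.97 -17.19   6.13] w 0.0259
h tool 0.54 r 0.1091 F cw needed 13.98 Fr -10.2
```

The rise is 4.3 N (about 80–100 N of pad force), which counts as firm. I release the knob and retreat.

Call:
send_rows:
  commands:
    - {"tx": 0, "ty": 0.011, "tz": 0, "rx": 0, "ry": 0, "rz": 0, "jaw": 0.4}
    - {"tx": 0, "ty": 0.011, "tz": 0, "rx": 0, "ry": 0, "rz": 0, "jaw": -0.2}
    - {"tx": 0, "ty": 0.011, "tz": 0, "rx": 0, "ry": 0, "rz": 0, "jaw": -0.2}
    - {"tx": 0, "ty": 0.011, "tz": -0.1, "rx": 0, "ry": 0, "rz": 0, "jaw": -0.2}
    - {"tx": 0, "ty": 0.011, "tz": -0.2, "rx": 0, "ry": 0, "rz": 0, "jaw": -0.2}
    - {"tx": -0.1, "ty": 0.011, "tz": -0.3, "rx": 0, "ry": 0, "rz": 0, "jaw": -0.2}
    - {"tx": -0.2, "ty": 0.011, "tz": -0.35, "rx": 0, "ry": 0, "rz": 0, "jaw": -0.2}
    - {"tx": -0.2, "ty": 0.011, "tz": -0.35, "rx": 0, "ry": 0, "rz": 0, "jaw": -0.2}

```text
time: 18.82
ee_pos: [0.4416, 0.1874, 0.2719]
eef_rot: [-0.001, 0.928, -0.373, 0.002]
ft_force: [0.6, -0.3, -0.3]
gripper_width: 0.0508
grip_force: 0.0
```

```bash
python3 - <<'E'
from h import *
from rig import manip
import cv2
state()
a=manip.snapshot("side")["img"][130:355,140:400,::-1]
cv2.imwrite("pics/c6.png",cv2.resize(a,None,fx=2.6,fy=2.6,interpolation=cv2.INTER_CUBIC))
E
```

```text
t 18.82 pos [0.4416 0.1874 0.2719] cmd [0.4983 0.1284 0.13  ] F [ 0.57 -0.26 -0.32] w 0.0508
```

View pics/c6.png

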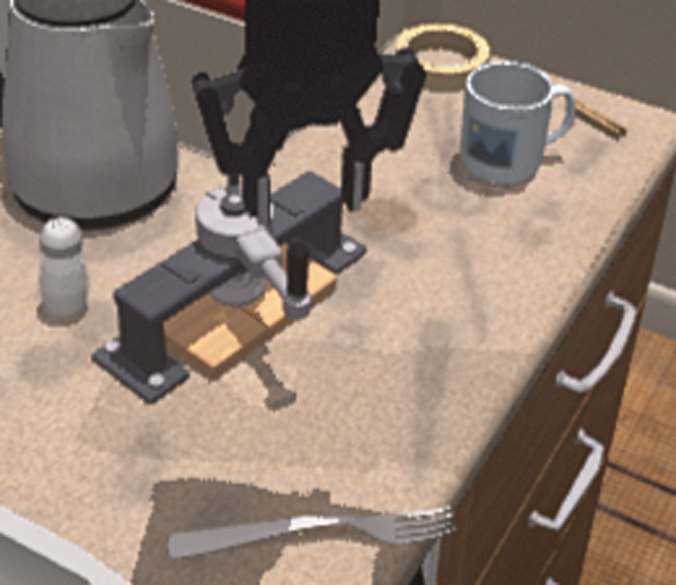

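Mug, mill, fork and board look in place, the gripper is clear, and the knob is at about (298,275) in the crop. One numeric check of the knob angle and fin before handing in.

```bash
python3 - <<'E'
from rig import manip
from h import *
s=manip.snapshot("side")
for h in(.3,.4,.5): 
    l=YAW-h-.4; P=[[*knob(h)[:2],.122],[*(C+.0285*np.array([np.cos(l),np.sin(l)])),.12]]
    print(h,((proj(s,P)-[140,130])*2.6).round(0).tolist())
E
```

```text
0.3 [[304.0, 273.0], [232.0, 174.0]]
0.4 [[290.0, 277.0], [236.0, 174.0]]
0.5 [[276.0, 281.0], [239.0, 174.0]]
```

The knob stands at about 0.34 rather than 0.50, so it was dragged back on release. That's harmless if the screw held. I'll check by finding where the push builds up again.

```bash
python3 - <<'E'
from h import *
from rig import manip
o=manip.get_obs(); q=o["eef_rot"]
json.dump([o["ee_pos"].tolist(),[*q[1:],q[0]]],open("cmd.json","w"))
x,y,ph=knob(.34); plan([(x,y,.23,ph)]); plan([(x,y,.13,ph)]); arc(.34,.45,2); arc(.45,.5,2); arc(.5,.54,2)
E
```

```text
t 0.2063 0.0502 0.1006 r -0.0001 -0.0003 -0.035
t 0.0001 -0.0001 0.25 r 0.0 0.0 -0.0
t 0.0004 -0.0151 0.0 r 0.0 0.0 0.0087
t 0.0016 -0.0302 -0.0 r 0.0 0.0 0.0175
t 0.0001 -0.0069 -0.0 r 0.0 0.0 0.004
t 0.0004 -0.0137 -0.0 r 0.0 0.0 0.008
t 0.0 -0.0055 -0.0 r 0.0 0.0 0.0031
t 0.0002 -0.011 -0.0 r 0.0 0.0 0.0063
```

Call:
send_rows:
  commands:
    - {"tx": 0.1, "ty": 0.025, "tz": 0.05, "rx": 0, "ry": 0, "rz": -0.02, "jaw": -0.2}
    - {"tx": 0.2063, "ty": 0.0502, "tz": 0.1006, "rx": -0.0001, "ry": -0.0003, "rz": -0.035, "jaw": -0.2}
    - {"tx": 0.2063, "ty": 0.0502, "tz": 0.1006, "rx": -0.0001, "ry": -0.0003, "rz": -0.035, "jaw": -0.2}
    - {"tx": 0.2063, "ty": 0.0502, "tz": 0.1006, "rx": -0.0001, "ry": -0.0003, "rz": -0.035, "jaw": -0.2}

```text
time: 19.42
ee_pos: [0.4878, 0.1131, 0.229]
eef_rot: [0.001, 0.963, -0.27, -0.001]
ft_force: [0.6, -0.1, 0.2]
gripper_width: 0.051
grip_force: 0.0
```

Call:
send_rows:
  commands:
    - {"tx": 0, "ty": 0, "tz": 0.1, "rx": 0, "ry": 0, "rz": 0, "jaw": -0.2}
    - {"tx": 0, "ty": 0, "tz": 0.2, "rx": 0, "ry": 0, "rz": 0, "jaw": -0.2}
    - {"tx": 0, "ty": 0, "tz": 0.25, "rx": 0, "ry": 0, "rz": 0, "jaw": -0.2}
    - {"tx": 0, "ty": 0, "tz": 0.25, "rx": 0, "ry": 0, "rz": 0, "jaw": 0.4}
    - {"tx": 0, "ty": 0, "tz": 0.25, "rx": 0, "ry": 0, "rz": 0, "jaw": 0.4}
    - {"tx": 0, "ty": 0, "tz": 0.25, "rx": 0, "ry": 0, "rz": 0, "jaw": 0.4}

```text
time: 20.18
ee_pos: [0.4883, 0.1139, 0.1309]
eef_rot: [-0.0, 0.963, -0.269, 0.0]
ft_force: [0.1, 0.3, 0.9]
gripper_width: 0.0256
grip_force: 0.0
```

Call:
send_rows:
  commands:
    - {"tx": 0.0004, "ty": -0.0151, "tz": 0, "rx": 0, "ry": 0, "rz": 0.0087, "jaw": 0.4}
    - {"tx": 0.0016, "ty": -0.0302, "tz": 0, "rx": 0, "ry": 0, "rz": 0.0175, "jaw": 0.4}
    - {"tx": 0.0016, "ty": -0.0302, "tz": 0, "rx": 0, "ry": 0, "rz": 0.0175, "jaw": 0.4}

```text
time: 20.55
ee_pos: [0.4945, 0.1232, 0.1306]
eef_rot: [0.001, 0.947, -0.322, -0.0]
ft_force: [-1.7, -4.6, 3.2]
gripper_width: 0.0255
grip_force: 2.1
```

Call:
send_rows:
  commands:
    - {"tx": 0.0001, "ty": -0.0069, "tz": 0, "rx": 0, "ry": 0, "rz": 0.004, "jaw": 0.4}
    - {"tx": 0.0004, "ty": -0.0137, "tz": 0, "rx": 0, "ry": 0, "rz": 0.008, "jaw": 0.4}
    - {"tx": 0.0004, "ty": -0.0137, "tz": 0, "rx": 0, "ry": 0, "rz": 0.008, "jaw": 0.4}

```text
time: 20.92
ee_pos: [0.4974, 0.1267, 0.1305]
eef_rot: [0.002, 0.939, -0.345, -0.001]
ft_force: [-2.9, -7.9, 5.9]
gripper_width: 0.0259
grip_force: 4.2
```

```bash
python3 - <<'E'
from h import *
where()
E
```

```text
t 20.93 pos [0.4974 0.1267 0.1305] cmd [0.5012 0.1317 0.13  ] F [-2.93 -7.92  5.88] w 0.0259
h tool 0.483 r 0.1095 F cw needed 7.98 Fr -2.76
```

Call:
send_rows:
  commands:
    - {"tx": 0, "ty": -0.0055, "tz": 0, "rx": 0, "ry": 0, "rz": 0.0031, "jaw": 0.4}
    - {"tx": 0.0002, "ty": -0.011, "tz": 0, "rx": 0, "ry": 0, "rz": 0.0063, "jaw": 0.4}

```text
time: 21.18
ee_pos: [0.4998, 0.1293, 0.1305]
eef_rot: [0.002, 0.932, -0.364, -0.001]
ft_force: [-5.5, -13.7, 8.9]
gripper_width: 0.0256
grip_force: 6.7
```

```bash
python3 - <<'E'
from h import *
where()
E
```

```text
t 21.18 pos [0.4998 0.1293 0.1305] cmd [0.5012 0.1317 0.13  ] F [ -5.51 -13.69   8.93] w 0.0256
h tool 0.515 r 0.1094 F cw needed 13.93 Fr -4.87
```

The push builds back to 13.9 N only near the earlier end position, so the screw held. I release, retreat and hand in.

Call:
send_rows:
  commands:
    - {"tx": 0, "ty": 0.008, "tz": 0, "rx": 0, "ry": 0, "rz": 0, "jaw": 0.3}
    - {"tx": 0, "ty": 0.008, "tz": 0, "rx": 0, "ry": 0, "rz": 0, "jaw": -0.2}
    - {"tx": 0, "ty": 0.008, "tz": 0, "rx": 0, "ry": 0, "rz": 0, "jaw": -0.2}
    - {"tx": 0, "ty": 0.008, "tz": 0, "rx": 0, "ry": 0, "rz": 0, "jaw": -0.2}
    - {"tx": 0, "ty": 0.008, "tz": -0.1, "rx": 0, "ry": 0, "rz": 0, "jaw": -0.2}
    - {"tx": 0, "ty": 0.008, "tz": -0.2, "rx": 0, "ry": 0, "rz": 0, "jaw": -0.2}
    - {"tx": -0.1, "ty": 0.008, "tz": -0.35, "rx": 0, "ry": 0, "rz": 0, "jaw": -0.2}
    - {"tx": -0.1, "ty": 0.008, "tz": -0.35, "rx": 0, "ry": 0, "rz": 0, "jaw": -0.2}
    - {"tx": -0.1, "ty": 0.008, "tz": -0.35, "rx": 0, "ry": 0, "rz": 0, "jaw": -0.2}

```text
time: 22.3
ee_pos: [0.4695, 0.1562, 0.2701]
eef_rot: [0.0, 0.932, -0.363, -0.0]
ft_force: [1.0, 0.5, -0.3]
gripper_width: 0.0513
grip_force: 0.0
```

```bash
python3 - <<'E'
from h import *
from rig import manip
state(); print(manip.sign_off())
E
```

```text
t 22.3 pos [0.4695 0.1562 0.2701] cmd [0.5012 0.1317 0.13  ] F [ 1.03  0.53 -0.31] w 0.0513
the job is handed in; nothing more can be done
None
```

The job is handed in at 22.3 s: the lever is on tighten, the push at the knob rose about 4.3 N (an estimated 80–100 N on the board), and the gripper is clear; the result of the judging was not shown.

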